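Re-order the turned pieces on the finishing stations

ROBOT

A 6-joint arm with a two-finger parallel gripper is mounted at the origin on the work surface. World frame = base frame: x ahead of the robot, y to its left, z up, the work surface at z = 0. Lengths are in m, angles in rad, forces in N, time in s.
With the tool pointing down it reaches from about 0.35 to 0.85 m from the base axis. Payload 8.1 kg.
Tool frame: the origin (TCP) lies at the very end of the fingers, on their centre line; the grasp point (between the pads) lies 19 mm behind it; z points along the fingers, y is the line along which they close (so a half turn about z gives the same grasp; the last joint's range is limited). The gripper opens to 93 mm and grips with 3 to 60 N. Pads are 15 mm wide; open, the fingers measure 128 mm over their backs; the gripper's body (75 mm by 188 mm) begins 65 mm behind the grasp point.
Start: joints at [1.18, 0.13, 1.488, -0, 1.523, -0.085], TCP at [0.181, 0.572, 0.182] pointing down, gripper open.
Joint ranges: [-2.96, 2.96], [-0.89, 2.26], [0.02, 2.5], [-1.34, 4.48], [0, 2.73], [-2.66, 2.66]. Speed limits (rad/s): [2.39, 2.39, 2.79, 3.14, 3.14, 3.14].

INTERFACE

Orientations are given as a rotation vector (axis times angle).
In Python, from plant import monitor, eyes, ticket gives the robot as it stands.
- The arm moves only by the tool arm_command, never from a script. Its argument "deltas" is a list that holds one entry, the list of rows, each a list of 6 numbers: the shift along the world's x, y, z in cm, then the turn, a rotation vector about the world's x, y, z in degrees. In form: [[[tx, ty, tz, rx, ry, rz], ...]]. A call has 1 to 12 rows; each row shifts and turns the commanded pose from where the row before left it; what a row does not reach is not made up. A row lasts 1/12 s, in which the tool goes at most 41.7 mm and 7.16 degrees, less where a joint would pass 70% of its speed; a pose out of reach is approached as far as the arm can. A call is refused whole if a number of a shift passes 4.17 or a number of a turn 7.16, either way. A call with a gripper value outside its range is refused whole. "gripper" is the opening, from -1 (shut) to 1 (fully open), set as the call begins (left out, the last holds). The fingers move at their own pace and stop on an object; "squeeze" is the grip in N (left out, the last holds). Time passes only in rows, so rows that do not move let the fingers close. It gives the time, the measured TCP pose, the force, the opening and the grip force at its end, in the units of the state.
- monitor.read_state(): the state, without advancing time (a new reading comes with each control period).
- eyes.read_camera(name): name is "scene" or "top" or "wrist"; returns the picture (420x560x3 uint8, blue, green, red); there is no depth.
- eyes.camera_model(name): a dict with "fx", "fy", "cx", "cy" (pixels), "rvec" (rotation vector, rad) and "tvec" (3), from world to camera coordinates, as OpenCV has them. Camera axes: x right, y down, z forward; pixel columns grow to the right and rows downward; lengths in m; the calibration is good to about 2 mm. A picture is of the moment at which its call begins: read the wrist's pose just before it. camera_model takes no time and is no camera call; for the wrist camera it gives the pose at the moment of the call.
- ticket.close_job(): hands the job in; it is judged then, once.
The state is a dict: "t": time; "q": joint angles; "dq": joint speeds; "joint_torque": joint torques, N m; "tool_pos": TCP position; "orientation": TCP orientation; "force": force on the tool from outside, world axes, zero at the start; "wrist_torque": the same for the moment, N m; "opening": finger opening in m; "gripper_force": force on a finger pad.
Only numpy, scipy, OpenCV 4.12 (cv2) and the standard library are available. Lean on these libraries where they do the work, as an engineer would, in place of code of your own. Each camera call takes 0.05 s, during which the arm holds its last target. There are 200 camera calls.

TASK

The three turned wooden pieces stand at the wrong finishing stations: put the candlestick in the middle of the round turntable, the vase in the middle of the slatted drying rack and the spool in the middle of the steel drip tray, all upright and released. First stand one of them upright near the middle of the empty cork pad and let go of it there, to free a station; the pad ends empty. Set the pieces down gently, never hard, and leave the oil bottle, the wax tin and the turning blank where they are.

Things in the scene. Friction and masses are not known exactly. Their poses are not given: they have to be found in the camera images.
- candlestick: Turned wooden candlestick, a round piece 95 mm tall: foot disc 64 mm across and 8 mm thick, slim stem 20 mm across, and at the top a straight cup 40 mm across from 64 to 95 mm height (good to grip) with a dark hole 22 mm across. Loose, 0.11 to 0.23 kg. Origin at the centre of its underside, z up along its axis. Stands on the slatted rack at the start.
- vase: Turned wooden bud vase, a round piece 105 mm tall: foot 48 mm across, belly 60 mm across at 22 to 38 mm height with a dark line round it, and above it a straight slim neck 26 mm across from 66 to 105 mm height (good to grip) with a dark mouth 16 mm across. Loose, 0.12 to 0.24 kg. Origin at the centre of its underside, z up along its axis. Stands in the steel tray at the start.
- spool: Turned wooden spool (bobbin), a round piece 60 mm tall: two equal flanges 54 mm across and 14 mm thick, below and on top, and a waist 30 mm across between; grip the upper flange, 46 to 60 mm height. Flat top with a small dark hole 10 mm across. Loose, 0.09 to 0.18 kg. Origin at the centre of its underside, z up along its axis. Stands on the turntable at the start.
- turntable: Round turntable, a plain metal disc 120 mm across, flat top 22 mm above the bench. Fixed, it does not turn. Origin at the centre of its underside, on the bench; pieces stand on its flat top.
- rack: Square drying rack of light wood, 120 x 120 mm, six slats with gaps of 6 to 7 mm on two runners; the slats' flat top is 30 mm above the bench. Fixed. Origin at the centre of its underside, on the bench; slats run along its y.
- tray: Rectangular steel drip tray, 130 mm (its x) by 110 mm (its y), upright walls 4 mm thick and 16 mm high, flat floor 4 mm above the bench. Fixed. Origin at the centre of its underside, on the bench.
- pad: Square cork pad, 100 x 100 mm, flat, 6 mm thick, empty at the start: the free spot. Fixed. Origin at the centre of its underside, on the bench.
- oil_bottle: Bystander: amber glass oil bottle with a black cap, 56 mm across, 110 mm tall, loose, standing on the bench beyond the stations. Origin at the centre of its underside.
- wax_tin: Bystander: low round metal wax tin, 70 mm across, 45 mm tall, loose, standing on the bench beyond the stations. Origin at the centre of its underside.
- blank: Bystander: round light-wood turning blank, 100 mm across, 45 mm tall, loose, lying on the bench beyond the stations. Origin at the centre of its underside.
Mind the look-alikes: they are no part of the job. What is shaped like the candlestick but green or turquoise is not meant. Leave any green look-alike of the spool alone.

How it is judged:
By the outcome, as a careful person would: the job done as asked, in the order asked, and still so for the second after the job is handed in, with the robot touching nothing.
It also fails if it takes over 120 s, if anything falls off the work surface, if the arm or the gripper's body presses on something with over 40 N, if the wrist force passes 120 N, or if a joint passes its speed limit or range.

## Working session

There is one attempt and no reset: what is moved stays moved. The work goes in short steps, Python scripts to look and compute and a tool call to move; the robot and the scene stay as the last step left them, time stands still between calls to the robot, and variables do not carry over. Pictures are saved under pics/ and viewed, at most 14 in all, crops included, and the job is handed in when it is done.

Besides the shell and the picture viewer there is one more tool, called after ">>>" in YAML: its name, and indented under it one key for each argument. arm_command: Moves the arm, as the interface text tells. Its arguments: {"type":"object","properties":{"deltas":{"type":"array"},"gripper":{"type":"number"},"squeeze":{"type":"number"}},"required":["deltas"]}

```bash
mkdir -p pics; cat > h.py <<'E'
import numpy as np, cv2
from plant import monitor, eyes, ticket
def ray(name,uv,z,m=None):
    m=m or eyes.camera_model(name)
    R,_=cv2.Rodrigues(np.array(m["rvec"],float)); t=np.array(m["tvec"],float).ravel()
    d=R.T@np.array([(uv[0]-m["cx"])/m["fx"],(uv[1]-m["cy"])/m["fy"],1.]); c=-R.T@t
    return c+d*(z-c[2])/d[2]
def proj(name,p):
    m=eyes.camera_model(name)
    K=np.array([[m["fx"],0,m["cx"]],[0,m["fy"],m["cy"]],[0,0,1.]])
    return cv2.projectPoints(np.array(p,float).reshape(-1,3),np.array(m["rvec"],float),np.array(m["tvec"],float),K,None)[0].reshape(-1,2)
E
python3 - <<'E'
from h import *
for n in("scene","top"):
    cv2.imwrite(f"pics/{n}0.png",eyes.read_camera(n))
    m=eyes.camera_model(n);print(n,m); R,_=cv2.Rodrigues(np.array(m["rvec"]));print(-R.T@np.array(m["tvec"]).ravel())
s=monitor.read_state();print(s)
E
```

```text
scene {'fx': 390.86368732183547, 'fy': 390.86368732183547, 'cx': 281.4490024425442, 'cy': 200.83791780227585, 'rvec': array([ 0.62858839,  2.62515056, -1.17047656]), 'tvec': array([ 0.52352355, -0.14470687,  1.13104038])}
[0.89929559 0.59452899 0.64192838]
top {'fx': 498.1704924538578, 'fy': 498.1704924538578, 'cx': 273.37574256046577, 'cy': 213.65760746517014, 'rvec': array([ 2.10597282, -2.12601949,  0.18207884]), 'tvec': array([0.00481962, 0.58640666, 0.98891447])}
[ 0.39188658 -0.01618906  1.08074541]
{'t': 0.1, 'q': array([ 1.17960232e+00,  1.31115908e-01,  1.48916761e+00, -1.27769870e-05,
        1.52299664e+00, -8.53613239e-02]), 'dq': array([ 0.00094377,  0.00059526, -0.00181401,  0.00050459, -0.0012515 ,
       -0.00026385]), 'joint_torque': array([ 1.44164609e-03, -5.61334705e+01, -4.93099093e+01,  7.70814694e-02,
        2.89847504e-02, -7.52308961e-05]), 'tool_pos': array([0.1803932 , 0.57163467, 0.18097584]), 'orientation': array([-4.78470906e-01, -3.10455131e+00,  2.58024599e-03]), 'force': array([-0.02708263,  0.08732374, -0.38617201]), 'wrist_torque': array([-0.01374799, -0.0178702 , -0.01960746]), 'gripper_force': 0.0, 'opening': 0.09328573910574102}
```

View pics/top0.png

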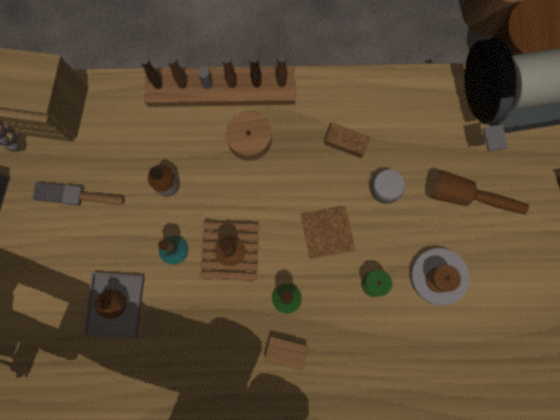

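View pics/scene0.png

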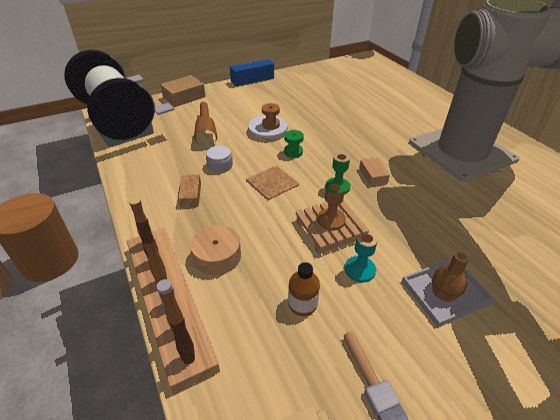

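Top view candidates:
- **Candlestick:** brown one on the rack at (230,248), not the green one at (287,297) or the turquoise one at (172,250).
- **Spool:** brown one on the turntable at (445,278), not the green one at (377,284).
- **Vase:** the one in the tray at (110,303), not the amber bottle at (161,180).

Next is a brightened close crop to check these choices.

```bash
python3 - <<'E'
from h import *
im=cv2.imread("pics/top0.png")
b=np.clip(255*(im/255.)**0.5,0,255).astype(np.uint8)
T=[]
for (x,y) in((180,210),(60,265),(395,240),(280,195)):
    c=cv2.resize(b[y:y+75,x:x+100],None,fx=4,fy=4,interpolation=cv2.INTER_CUBIC)
    for k in range(0,100,20): cv2.putText(c,str(x+k),(k*4,10),0,.35,(255,255,255));cv2.line(c,(k*4,12),(k*4,18),(255,255,255))
    for k in range(0,75,20): cv2.putText(c,str(y+k),(0,k*4+4),0,.35,(255,255,255))
    T.append(c)
cv2.imwrite("pics/crop.png",np.vstack([np.hstack(T[:2]),np.hstack(T[2:])]))
E
```

```text
(no output)
```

View pics/crop.png

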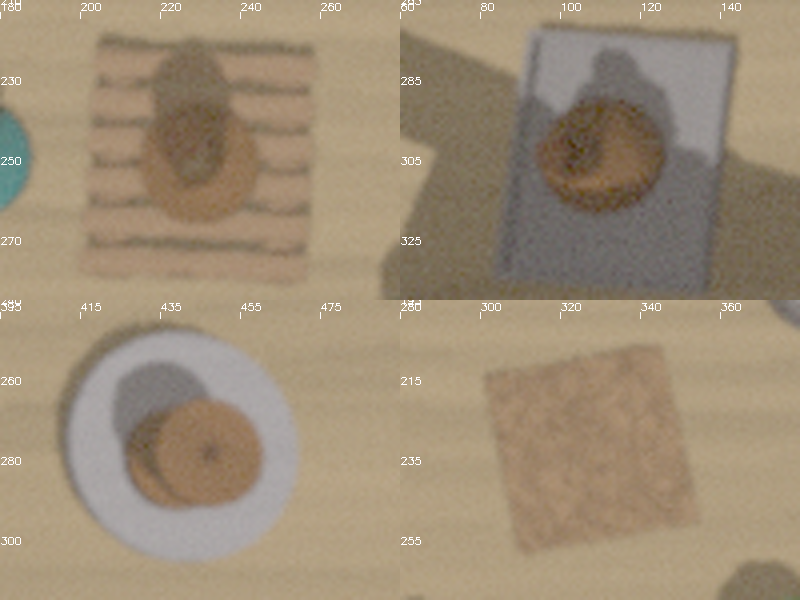

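The crops confirm the choices: candlestick foot centre at (230,250.5), vase belly at (110,304), and spool top with its hole at (447,278). The turntable is centred at (440.5,276), and the corners of the rack, tray and pad can be read.

```bash
python3 - <<'E'
from h import *
def pr(n,uv,z): p=ray("top",uv,z); print(n,np.round(p*1000,1)); return p
def quad(n,c,z):
    P=np.array([ray("top",u,z) for u in c]); e=P[1]-P[0]; e2=P[2]-P[1]
    print(n,np.round(P.mean(0)*1000,1),"top edge ang",np.degrees(np.arctan2(e[1],e[0])).round(1),"side",np.degrees(np.arctan2(e2[1],e2[0])).round(1),"len",np.linalg.norm(e).round(4),np.linalg.norm(e2).round(4))
quad("rack",[(204.5,218.75),(258.75,221.25),(257,280.75),(200,279.25)],.03)
quad("tray",[(92,271.75),(144.25,274.5),(137,338),(83.75,334.5)],.016)
quad("pad",[(301,213.5),(345,206),(354.5,250.5),(310.75,258)],.006)
pr("cand foot",(230,250.5),.038);pr("cand hole",(229.2,250),.125)
pr("vase belly",(110,304.25),.034);pr("vase mouth",(104.5,302.5),.109)
pr("turn",(440.5,276.25),.022);pr("spool",(447.25,278.25),.082)
pr("green cand top",(287,296),.095);pr("turq foot",(173,250),.008);pr("turq top",(165,244),.095);pr("green spool",(377,284),.06)
pr("bottle",(161,178),.11);pr("blank",(249,133),.045);pr("tin",(389,185),.045)
c=[[.39,.1,.08],[.39,.1,.12]]
print(ray("scene",(361,240),0.095), ray("scene",(334,189),.125),ray("scene",(460,256),.109),ray("scene",(270,109),.082))
for a,p in (("cand",ray("top",(229.2,250),.125)),("vase",ray("top",(104.5,302.5),.109)),("spool",ray("top",(447.25,278.25),.082))): print(a,proj("scene",p))
E
```

```text
rack [514.5  92.2  30. ] top edge ang -93.3 side 178.2 len 0.1168 0.1265
tray [402.5 337.8  16. ] top edge ang -93.5 side 175.7 len 0.1128 0.1321
pad [ 554.2 -118.1    6. ] top edge ang -80.8 side -170.1 len 0.0982 0.0998
cand foot [511.8  91.4  38. ]
cand hole [502.8  84.  125. ]
vase belly [402.5 340.7  34. ]
vase mouth [405.2 326.  109. ]
turn [ 455.  -350.4   22. ]
spool [ 447.3 -344.5   82. ]
green cand top [415.  -26.6  95. ]
turq foot [517.5 218.4   8. ]
turq top [519.5 215.8  95. ]
green spool [ 438.2 -209.5   60. ]
bottle [651.8 224.7 110. ]
blank [768.3  51.3  45. ]
tin [ 647.8 -247.5   45. ]
[0.53242926 0.21897195 0.095     ] [0.51852205 0.09835758 0.125     ] [0.40713886 0.3392159  0.109     ] [ 0.45638205 -0.3319619   0.082     ]
cand [[336.61252233 182.88244159]]
vase [[455.24199583 250.5659005 ]]
spool [[270.91085722 106.45093699]]
```

>>> arm_command:
  deltas:
    - [[1.0,-1.4,0.5,0,0,0],[2,-2.9,0.5,0,0,0],[2,-2.9,0.5,0,0,0],[2,-2.9,0.5,0,0,0],[2,-2.9,0.5,0,0,0],[2,-2.9,0.5,0,0,0],[2,-2.9,0.5,0,0,0],[2,-2.9,0.5,0,0,0],[2,-2.9,0.5,0,0,0],[2,-2.9,0,0,0,0],[2,-2.9,0,0,0,0],[2,-2.9,0,0,0,0]]
  gripper: 1
  squeeze: 20

```text
t: 1.1
tool_pos: [0.4111, 0.2376, 0.2268]
orientation: [0.478, 3.105, 0.0]
force: [0.6, 0.3, 0.5]
opening: 0.0931
gripper_force: 0.0
```

>>> arm_command:
  deltas:
    - [[2,-2.9,0,0,0,0],[2,-2.9,0,0,0,0],[2,-2.9,0,0,0,0],[2,-2.9,0,0,0,0],[1.2,-1.7,0,0,0,0],[0,0,0,0,0,0],[0,0,0,0,0,0]]

```text
t: 1.68
tool_pos: [0.5025, 0.1053, 0.2263]
orientation: [-0.482, -3.103, 0.0]
force: [-0.0, -0.9, -0.2]
opening: 0.0934
gripper_force: 0.0
```

```bash
cat >> h.py <<'E'
def snap(name,f):
    m=eyes.camera_model(name); im=eyes.read_camera(name); cv2.imwrite(f"pics/{f}.png",im)
    import pickle; pickle.dump(m,open(f"pics/{f}.pkl","wb")); s=monitor.read_state()
    print(f,"tcp",np.round(s["tool_pos"]*1000,1),"rv",np.round(s["orientation"],3),"t",round(s["t"],2),"open",round(s["opening"],4),"q",np.round(s["q"],2)); return im,m
E
python3 -c "
from h import *
snap('wrist','w1'); snap('top','t1')"
```

```text
w1 tcp [502.2 106.3 226.4] rv [-0.48  -3.103 -0.   ] t 1.73 open 0.0927 q [ 0.11 -0.12  1.66  0.    1.6  -1.16]
t1 tcp [502.  106.8 226.6] rv [-0.478 -3.104 -0.   ] t 1.78 open 0.0932 q [ 0.11 -0.12  1.66  0.    1.6  -1.16]
```

View pics/w1.png

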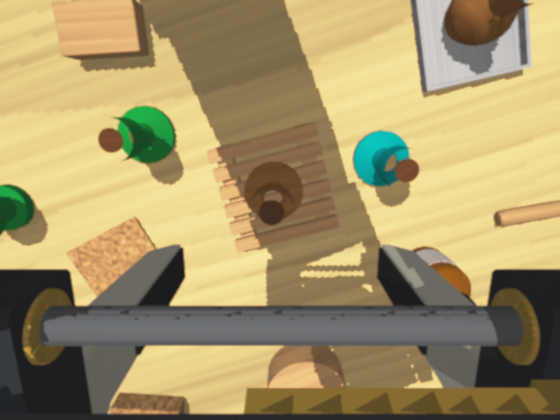

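The wrist view shows the candlestick foot disc around (274,189) and its dark hole around (271,212). The rack corners are near (207,153), (317,122), (340,225) and (237,251).

```bash
python3 - <<'E'
from h import *
import pickle
m=pickle.load(open("pics/w1.pkl","rb"))
R,_=cv2.Rodrigues(m["rvec"]);print("cam",-R.T@np.ravel(m["tvec"]),"fwd",R[2])
print("foot",ray("",(274,189),.038,m),"hole",ray("",(271,212),.125,m))
P=np.array([ray("",u,.03,m) for u in [(207,153),(317,122),(340,225),(237,251)]]);print(P.mean(0));print(np.linalg.norm(np.diff(P,axis=0),axis=1))
print("vase", ray("",(480,12),.034,m))
im=cv2.imread("pics/w1.png");c=im[110:265,190:360]
cv2.imwrite("pics/w1c.png",cv2.resize(np.clip(255*(c/255.)**.5,0,255).astype(np.uint8),None,fx=3.5,fy=3.5,interpolation=cv2.INTER_CUBIC))
E
```

```text
cam [0.43656873 0.12751869 0.42980541] fwd [ 0.23759326 -0.07690749 -0.96831538]
foot [0.50888392 0.09635503 0.038     ] hole [0.51103895 0.09468461 0.125     ]
[0.51141862 0.0967396  0.03      ]
[0.12172113 0.11668076 0.12121269]
vase [0.40394095 0.3404712  0.034     ]
```

View pics/w1c.png

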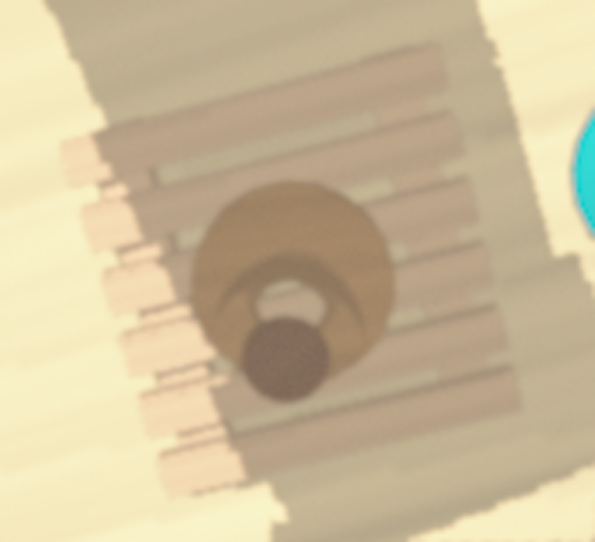

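The candlestick is at about (510,94) mm and the rack centre at about (512,95). I'll descend, grip and lift.

>>> arm_command:
  deltas:
    - [[0.4,-0.6,-1.6,0,0,0],[0.3,-0.6,-2,0,0,0],[0,0,-2,0,0,0],[0,0,-2,0,0,0],[0,0,-2,0,0,0],[0,0,-2,0,0,0],[0,0,-1.2,0,0,0],[0,0,-0.8,0,0,0],[0,0,0,0,0,0],[0,0,0,0,0,0]]

```text
t: 2.62
tool_pos: [0.5096, 0.0947, 0.0914]
orientation: [0.477, 3.105, 0.0]
force: [-0.0, 0.1, 0.4]
opening: 0.0929
gripper_force: 0.0
```

>>> arm_command:
  deltas:
    - [[0,0,0,0,0,0],[0,0,0,0,0,0],[0,0,0,0,0,0],[0,0,0,0,0,0],[0,0,0,0,0,0],[0,0,0,0,0,0],[0,0,0,0,0,0],[0,0,0,0,0,0]]
  gripper: -1
  squeeze: 20

```text
t: 3.28
tool_pos: [0.5096, 0.0941, 0.0909]
orientation: [-0.479, -3.105, 0.0]
force: [0.0, 0.9, -0.1]
opening: 0.0441
gripper_force: 0.0
```

>>> arm_command:
  deltas:
    - [[0,0,0,0,0,0],[0,0,0,0,0,0],[0,0,0,0,0,0],[0,0,0,0,0,0]]

```text
t: 3.62
tool_pos: [0.5096, 0.0942, 0.0909]
orientation: [-0.478, -3.105, 0.0]
force: [-0.1, -0.2, -0.1]
opening: 0.0176
gripper_force: 0.0
```

>>> arm_command:
  deltas:
    - [[0,0,0.3,0,0,0],[0,0,0.7,0,0,0],[0,0,1,0,0,0],[0,0,2,0,0,0],[0,0,2,0,0,0],[0,0,0,0,0,0]]

```text
t: 4.12
tool_pos: [0.5126, 0.0945, 0.1568]
orientation: [0.477, 3.098, 0.003]
force: [-0.0, 0.2, 1.0]
opening: 0.0005
gripper_force: 0.0
```

```bash
python3 -c "
from h import *
im,m=snap('wrist','w2')
c=im[110:320,160:400]
cv2.imwrite('pics/w2c.png',cv2.resize(c,None,fx=2.5,fy=2.5))"
```

```text
w2 tcp [511.9  94.4 154.7] rv [4.780e-01 3.099e+00 2.000e-03] t 4.17 open 0.0006 q [ 0.08 -0.08  1.75 -0.    1.46 -1.18]
```

View pics/w2c.png

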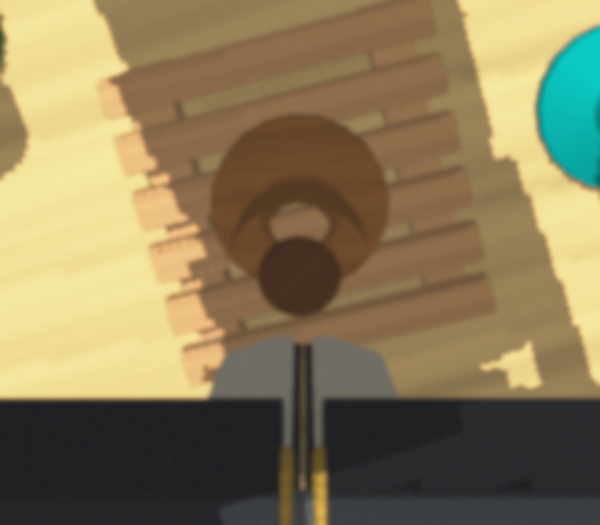

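The gripper closed on nothing: the fingertips sit in front of the piece, at crop (303,345), with the hole at (300,275). I'll check the calibration by projecting the TCP.

```bash
python3 - <<'E'
from h import *
import pickle
s=monitor.read_state(); R0,_=cv2.Rodrigues(s["orientation"]); t=s["tool_pos"]
print("tcp px wrist",proj("wrist",t), "top",proj("top",t),"scene",proj("scene",t), s["tool_pos"])
m=eyes.camera_model("wrist"); R,_=cv2.Rodrigues(m["rvec"]);print("cam",-R.T@np.ravel(m["tvec"]))
# crop->pixel
f=lambda x,y:(160+x/2.5,110+y/2.5)
print("tips px",f(303,345),"foot",ray("wrist",f(300,198),.038),"hole",ray("wrist",f(300,275),.125))
a=eyes.read_camera("top");b=eyes.read_camera("scene")
ca=cv2.resize(a[160:310,130:330],None,fx=2,fy=2); cb=cv2.resize(b[130:280,260:460],None,fx=2,fy=2)
cv2.imwrite("pics/ts.png",np.clip(255*(np.hstack([ca,cb])/255.)**.6,0,255).astype(np.uint8))
E
```

```text
tcp px wrist [[279.2641895 237.9152797]] top [[222.06065556 243.3561963 ]] scene [[337.12572898 175.64757634]] [0.51194068 0.09439522 0.15474788]
cam [0.44438242 0.11632721 0.35778892]
tips px (281.2, 248.0) foot [0.50775099 0.09612527 0.038     ] hole [0.51015353 0.09539745 0.125     ]
```

View pics/ts.png

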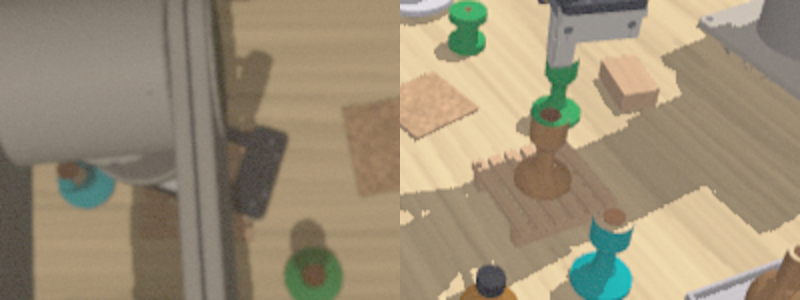

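```bash
python3 - <<'E'
from h import *
s=monitor.read_state(); print({k:np.round(s[k],4) for k in("t","q","dq","tool_pos","orientation","opening","force")})
def crop(n,c,w,h,k,pts):
    im=eyes.read_camera(n); x0,y0=c[0]-w//2,c[1]-h//2
    o=cv2.resize(im[y0:y0+h,x0:x0+w],None,fx=k,fy=k,interpolation=cv2.INTER_CUBIC)
    o=np.clip(255*(o/255.)**.6,0,255).astype(np.uint8)
    for p in pts:
        u=(proj(n,p)[0]-[x0,y0])*k; cv2.drawMarker(o,(int(u[0]),int(u[1])),(0,0,255),0,12,1)
    return o
t=s["tool_pos"]
pts=[t,t+[0,0,.019],t+[0,0,.065],[.51,.095,.03],[.51,.095,.125]]
cv2.imwrite("pics/dbg.png",np.hstack([crop("scene",(336,170),100,150,4,pts),crop("wrist",(280,230),100,150,4,pts)]))
E
```

```text
{'t': np.float64(4.2667), 'q': array([ 0.0838, -0.0761,  1.7542,  0.    ,  1.4624, -1.1812]), 'dq': array([-0.0005,  0.0163,  0.0268,  0.0007, -0.0049,  0.0017]), 'tool_pos': array([0.5099, 0.0942, 0.1514]), 'orientation': array([4.7830e-01, 3.1039e+00, 4.0000e-04]), 'opening': np.float64(0.0006), 'force': array([-0.0689, -0.0039, -0.564 ])}
```

View pics/dbg.png

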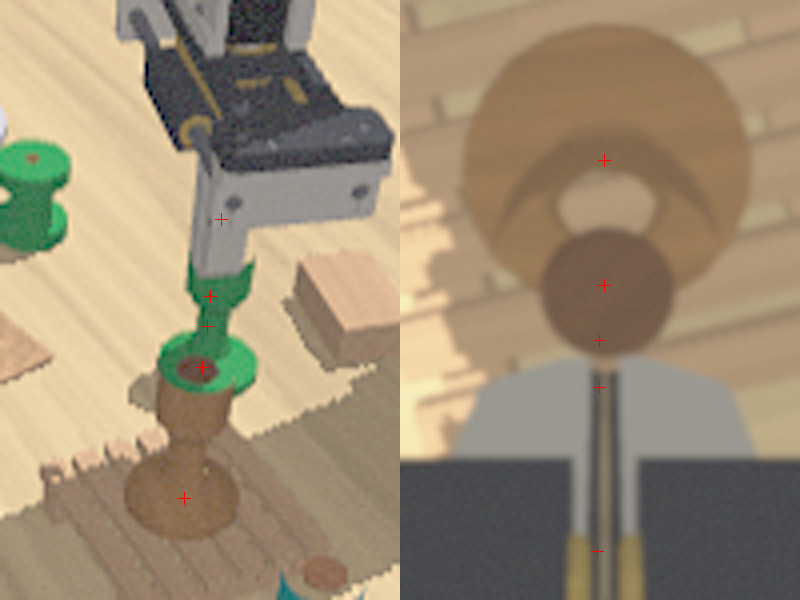

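```bash
python3 - <<'E'
from h import *
import pickle
m=pickle.load(open("pics/w1.pkl","rb"))
R,_=cv2.Rodrigues(np.array([-.48,-3.103,0])); t=np.array([.503,.106,.2264])
K=np.array([[m["fx"],0,m["cx"]],[0,m["fy"],m["cy"]],[0,0,1.]])
for back in(0,.01,.02,.03,.04):
  P=[t+R@np.array([sx,sy,-back]) for sx in(-.0075,.0075) for sy in(-.0465,.0465)]
  print(back,cv2.projectPoints(np.array(P),m["rvec"],m["tvec"],K,None)[0].reshape(-1,2).round(0).tolist())
print(R)
E
```

```text
0 [[201.0, 251.0], [360.0, 250.0], [200.0, 226.0], [362.0, 226.0]]
0.01 [[197.0, 257.0], [364.0, 257.0], [196.0, 232.0], [365.0, 231.0]]
0.02 [[193.0, 264.0], [368.0, 264.0], [191.0, 237.0], [370.0, 237.0]]
0.03 [[189.0, 272.0], [372.0, 272.0], [187.0, 244.0], [374.0, 244.0]]
0.04 [[184.0, 281.0], [377.0, 280.0], [182.0, 251.0], [379.0, 251.0]]
[[-9.53259633e-01  3.02147800e-01 -1.66693658e-03]
 [ 3.02147800e-01  9.53261056e-01  2.57856770e-04]
 [ 1.66693658e-03 -2.57856770e-04 -9.99998577e-01]]
```

The fingertips really end about 33 mm behind the reported TCP, open or closed, so the first close passed just above the cup. I'll allow for that by going lower and gripping again.

>>> arm_command:
  deltas:
    - [[0,0,0,0,0,0],[0,0,0,0,0,0],[0,0,0,0,0,0],[0,0,0,0,0,0],[0,0,0,0,0,0],[0,0,0,0,0,0],[0,0,0,0,0,0],[0,0,0,0,0,0],[0,0,0,0,0,0],[0,0,0,0,0,0],[0,0,0,0,0,0],[0,0,0,0,0,0]]
  gripper: 1

```text
t: 5.37
tool_pos: [0.5096, 0.0942, 0.1509]
orientation: [0.479, 3.105, 0.0]
force: [-0.1, 0.4, -0.9]
opening: 0.0755
gripper_force: 0.0
```

>>> arm_command:
  deltas:
    - [[0,0,-1,0,0,0],[0,0,-2,0,0,0],[0,0,-2,0,0,0],[0,0,-2,0,0,0],[0,0,-1.3,0,0,0],[0,0,-1,0,0,0],[0,0,0,0,0,0],[0,0,0,0,0,0]]

```text
t: 6.03
tool_pos: [0.5091, 0.0941, 0.0574]
orientation: [-0.478, -3.104, 0.0]
force: [-0.1, 0.3, 0.1]
opening: 0.093
gripper_force: 0.0
```

>>> arm_command:
  deltas:
    - [[0,0,0,0,0,0],[0,0,0,0,0,0],[0,0,0,0,0,0],[0,0,0,0,0,0],[0,0,0,0,0,0],[0,0,0,0,0,0],[0,0,0,0,0,0],[0,0,0,0,0,0],[0,0,0,0,0,0],[0,0,0,0,0,0],[0,0,0,0,0,0],[0,0,0,0,0,0]]
  gripper: -1
  squeeze: 20

```text
t: 7.03
tool_pos: [0.5096, 0.0942, 0.0579]
orientation: [-0.478, -3.105, -0.0]
force: [-0.5, -0.0, 0.6]
opening: 0.0397
gripper_force: 20.0
```

>>> arm_command:
  deltas:
    - [[0,0,0.3,0,0,0],[0,0,0.7,0,0,0],[0,0,1.5,0,0,0],[0,0,2,0,0,0],[0.3,-1.5,1.2,0,0,0],[0.6,-3,0.5,0,0,0],[0.6,-3,0,0,0,0],[0.6,-3,0,0,0,0],[0.6,-3,0,0,0,0],[0.6,-3,0,0,0,0],[0.6,-3,0,0,0,0],[0.3,-1.5,0,0,0,0]]

```text
t: 8.03
tool_pos: [0.5519, -0.1192, 0.1206]
orientation: [0.481, 3.104, -0.002]
force: [0.8, -0.0, -1.4]
opening: 0.0394
gripper_force: 20.0
```

>>> arm_command:
  deltas:
    - [[0,0,0,0,0,0],[0,0,0,0,0,0],[0,0,0,0,0,0]]

```text
t: 8.28
tool_pos: [0.5514, -0.1148, 0.1199]
orientation: [-0.478, -3.105, -0.001]
force: [-0.4, -0.1, -1.8]
opening: 0.0393
gripper_force: 20.0
```

```bash
python3 -c "
from h import *
im,m=snap('wrist','w3'); print(monitor.read_state()['gripper_force'])
print(proj('wrist',[[.552,-.116,.006],[.51,.095,.03],[.455,-.350,.022]]))"
```

```text
w3 tcp [ 551.4 -114.5  120. ] rv [-4.770e-01 -3.105e+00 -1.000e-03] t 8.33 open 0.0398 q [-0.3   0.07  1.67  0.    1.41 -1.56]
19.999800310470164
[[278.40939731 196.79306647]
 [531.01651224  68.20430651]
 [-28.84684283 174.69535051]]
```

View pics/w3.png

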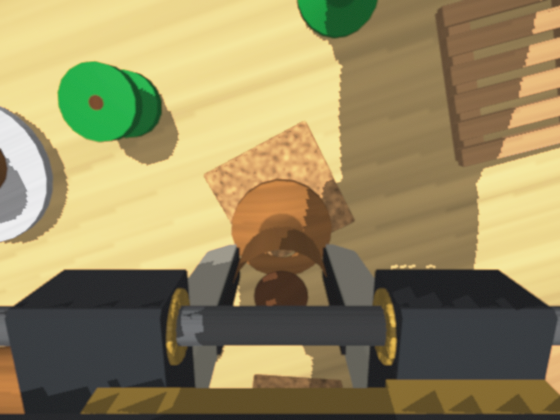

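The candlestick is held. The pad corners at (205,176) and (354,221) put its centre at (280,198), which matches the prediction, so I'll lower it here.

>>> arm_command:
  deltas:
    - [[0,0,-1,0,0,0],[0,0,-2,0,0,0],[0,0,-2,0,0,0],[0,0,-1.5,0,0,0],[0,0,-0.8,0,0,0],[0,0,-0.5,0,0,0],[0,0,-0.3,0,0,0],[0,0,0,0,0,0],[0,0,-0.1,0,0,0],[0,0,-0.1,0,0,0],[0,0,0,0,0,0]]

```text
t: 9.25
tool_pos: [0.5522, -0.116, 0.0376]
orientation: [0.478, 3.104, -0.0]
force: [0.5, -0.5, -2.1]
opening: 0.0397
gripper_force: 20.0
```

>>> arm_command:
  deltas:
    - [[0,0,-0.1,0,0,0],[0,0,-0.1,0,0,0],[0,0,0,0,0,0]]

```text
t: 9.5
tool_pos: [0.5516, -0.1159, 0.0349]
orientation: [-0.479, -3.105, 0.0]
force: [-0.0, -0.8, -2.3]
opening: 0.0397
gripper_force: 20.0
```

>>> arm_command:
  deltas:
    - [[0,0,-0.05,0,0,0],[0,0,-0.05,0,0,0],[0,0,0,0,0,0]]

```text
t: 9.75
tool_pos: [0.5517, -0.1158, 0.0339]
orientation: [0.479, 3.105, 0.0]
force: [0.1, -0.6, -1.8]
opening: 0.0397
gripper_force: 20.0
```

>>> arm_command:
  deltas:
    - [[0,0,-0.05,0,0,0],[0,0,-0.05,0,0,0],[0,0,0,0,0,0]]

```text
t: 10.0
tool_pos: [0.552, -0.1159, 0.0339]
orientation: [0.478, 3.104, -0.0]
force: [-3.2, 2.4, 6.2]
opening: 0.0396
gripper_force: 20.0
```

>>> arm_command:
  deltas:
    - [[0,0,0,0,0,0],[0,0,0,0,0,0],[0,0,0,0,0,0],[0,0,0,0,0,0],[0,0,0,0,0,0],[0,0,0,0,0,0],[0,0,0,0,0,0],[0,0,0,0,0,0],[0,0,0,0,0,0],[0,0,0,0,0,0],[0,0,0,0,0,0]]
  gripper: 1

```text
t: 10.92
tool_pos: [0.5516, -0.1158, 0.0329]
orientation: [-0.478, -3.105, 0.0]
force: [-0.5, -0.5, 0.7]
opening: 0.0927
gripper_force: 0.0
```

>>> arm_command:
  deltas:
    - [[0,0,1,0,0,0],[0,0,2,0,0,0],[0,0,3,0,0,0],[0,0,3,0,0,0],[0,0,3,0,0,0],[0,0,3,0,0,0],[0,0,2,0,0,0],[0,0,0,0,0,0],[0,0,0,0,0,0]]

```text
t: 11.67
tool_pos: [0.5528, -0.1162, 0.2054]
orientation: [0.478, 3.101, -0.001]
force: [-0.0, -0.3, -0.7]
opening: 0.0933
gripper_force: 0.0
```

>>> arm_command:
  deltas:
    - [[-0.5,1.5,0,0,0,0],[-1,3.1,0,0,0,0],[-1,3.1,0,0,0,0],[-1,3.1,0,0,0,0],[-1,3.1,0,0,0,0],[-1,3.1,0,0,0,0],[-1,3.1,0,0,0,0],[-1,3.1,0,0,0,0],[-1,3.1,0,0,0,0],[-1,3.1,0,0,0,0],[-1,3.1,0,0,0,0],[-1,3.1,0,0,0,0]]

```text
t: 12.67
tool_pos: [0.4341, 0.2416, 0.2011]
orientation: [-0.478, -3.102, 0.002]
force: [0.7, 0.1, -0.2]
opening: 0.093
gripper_force: 0.0
```

>>> arm_command:
  deltas:
    - [[-1,3.1,0,0,0,0],[-1,3.1,0,0,0,0],[-1,3.1,0,0,0,0],[-0.3,0.7,0,0,0,0],[0,0,0,0,0,0],[0,0,0,0,0,0],[0,0,0,0,0,0]]

```text
t: 13.25
tool_pos: [0.4034, 0.339, 0.2022]
orientation: [-0.479, -3.104, 0.002]
force: [0.3, 0.4, -0.1]
opening: 0.0929
gripper_force: 0.0
```

```bash
python3 -c "
from h import *
im,m=snap('wrist','w4')
print(proj('wrist',[[.403,.34,.034],[.403,.34,.109],[.4025,.3378,.016]]))"
```

```text
w4 tcp [403.7 338.9 202.4] rv [-4.800e-01 -3.104e+00  2.000e-03] t 13.3 open 0.0928 q [ 0.6  -0.07  1.66 -0.    1.56 -0.66]
[[281.0105961  183.16566257]
 [280.91123758 199.76953883]
 [278.92157917 180.26461036]]
```

View pics/w4.png

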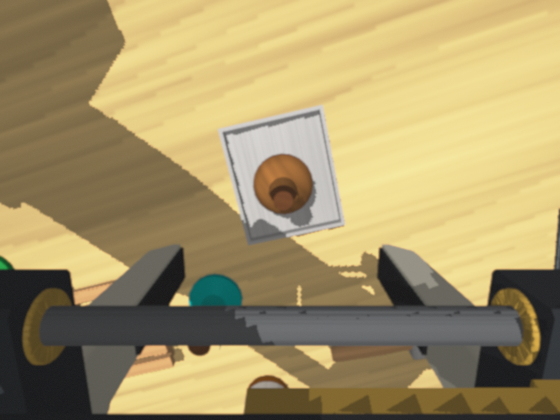

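The vase belly at (283,184) and mouth at (282,199) match the prediction. The tray corners are (220,130), (323,107), (343,223) and (248,243).

```bash
python3 -c "
from h import *
import pickle
m=pickle.load(open('pics/w4.pkl','rb'))
print(ray('',(283,184),.034,m),ray('',(282,199.5),.109,m))
P=np.array([ray('',u,.016,m) for u in [(220,130),(323,107),(343,223),(248,243)]]);print(P.mean(0),np.linalg.norm(np.diff(P,axis=0),axis=1))"
```

```text
[0.40396667 0.34172862 0.034     ] [0.4026038  0.34101223 0.109     ]
[0.40127298 0.34330497 0.016     ] [0.10794298 0.12535446 0.10738035]
```

>>> arm_command:
  deltas:
    - [[0,0.1,-1.5,0,0,0],[0,0,-2.5,0,0,0],[0,0,-2.5,0,0,0],[0,0,-2.5,0,0,0],[0,0,-2.5,0,0,0],[0,0,-2,0,0,0],[0,0,-1.5,0,0,0],[0,0,-0.8,0,0,0],[0,0,-0.5,0,0,0],[0,0,0,0,0,0],[0,0,0,0,0,0]]

```text
t: 14.22
tool_pos: [0.4044, 0.3411, 0.0408]
orientation: [0.479, 3.104, 0.001]
force: [0.8, 0.3, 0.3]
opening: 0.0933
gripper_force: 0.0
```

>>> arm_command:
  deltas:
    - [[0,0,0,0,0,0],[0,0,0,0,0,0],[0,0,0,0,0,0],[0,0,0,0,0,0],[0,0,0,0,0,0],[0,0,0,0,0,0],[0,0,0,0,0,0],[0,0,0,0,0,0],[0,0,0,0,0,0],[0,0,0,0,0,0],[0,0,0,0,0,0],[0,0,0,0,0,0]]
  gripper: -1
  squeeze: 20

```text
t: 15.22
tool_pos: [0.4036, 0.3411, 0.0399]
orientation: [-0.478, -3.105, 0.0]
force: [0.5, -0.5, -0.2]
opening: 0.0259
gripper_force: 20.0
```

>>> arm_command:
  deltas:
    - [[0,0,0,0,0,0],[0,0,0,0,0,0]]

```text
t: 15.38
tool_pos: [0.4035, 0.3411, 0.0399]
orientation: [-0.478, -3.105, 0.0]
force: [-0.5, -0.2, -0.3]
opening: 0.026
gripper_force: 20.0
```

>>> arm_command:
  deltas:
    - [[0,0,0.3,0,0,0],[0,0,0.7,0,0,0],[0,0,1.5,0,0,0],[0,0,2.5,0,0,0],[0,0,2.5,0,0,0],[0,0,2.5,0,0,0],[0,0,1.5,0,0,0],[0,0,0.6,0,0,0],[0.6,-1.4,0,0,0,0],[1.1,-2.5,0,0,0,0],[1.1,-2.5,0,0,0,0],[1.1,-2.5,0,0,0,0]]

```text
t: 16.38
tool_pos: [0.4422, 0.2512, 0.1602]
orientation: [-0.477, -3.104, 0.001]
force: [-0.0, -0.7, -2.6]
opening: 0.0256
gripper_force: 20.0
```

>>> arm_command:
  deltas:
    - [[1.1,-2.5,0,0,0,0],[1.1,-2.5,0,0,0,0],[1.1,-2.5,0,0,0,0],[1.1,-2.5,0,0,0,0],[1.1,-2.5,0,0,0,0],[1.1,-2.4,0,0,0,0],[0.3,-0.7,0,0,0,0],[0,0,0,0,0,0],[0,0,0,0,0,0],[0,0,0,0,0,0]]

```text
t: 17.22
tool_pos: [0.511, 0.0972, 0.1606]
orientation: [-0.477, -3.104, -0.001]
force: [-0.0, 0.4, -2.3]
opening: 0.0257
gripper_force: 20.0
```

```bash
python3 -c "
from h import *
im,m=snap('wrist','w5'); print(monitor.read_state()['force'])
print(proj('wrist',[[.5125,.0955,.03],[.5125,.0955,.125]]))
cv2.imwrite('pics/w5c.png',cv2.resize(im[60:320,130:430],None,fx=2,fy=2))"
```

```text
w5 tcp [511.   97.3 160.7] rv [-0.476 -3.105 -0.   ] t 17.27 open 0.0258 q [ 0.09 -0.08  1.74  0.    1.48 -1.18]
[ 0.43030018 -0.24616644 -2.23141909]
[[278.45884274 193.92344362]
 [277.53718063 223.50778306]]
```

View pics/w5c.png

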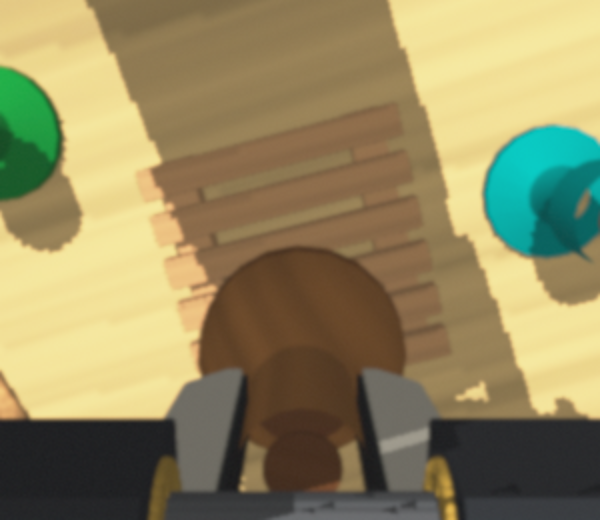

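The vase is held upright. The rack diagonal gives its centre at about (277,192.5), within 1 mm of the prediction, so I'll lower.

>>> arm_command:
  deltas:
    - [[0,0,-1,0,0,0],[0,0,-2,0,0,0],[0,0,-2,0,0,0],[0,0,-2,0,0,0],[0,0,-1.1,0,0,0],[0,0,-0.6,0,0,0],[0,0,-0.4,0,0,0],[0,0,0,0,0,0],[0,0,-0.1,0,0,0],[0,0,-0.1,0,0,0],[0,0,-0.1,0,0,0],[0,0,0,0,0,0]]

```text
t: 18.27
tool_pos: [0.5121, 0.0962, 0.0674]
orientation: [0.478, 3.104, 0.0]
force: [0.0, -0.1, -2.4]
opening: 0.026
gripper_force: 20.0
```

>>> arm_command:
  deltas:
    - [[0,0,-0.05,0,0,0],[0,0,-0.05,0,0,0],[0,0,0,0,0,0]]

```text
t: 18.52
tool_pos: [0.5116, 0.0962, 0.066]
orientation: [0.479, 3.105, 0.0]
force: [0.2, 0.2, -2.0]
opening: 0.0258
gripper_force: 20.0
```

>>> arm_command:
  deltas:
    - [[0,0,-0.05,0,0,0],[0,0,0,0,0,0]]

```text
t: 18.68
tool_pos: [0.5118, 0.0961, 0.0658]
orientation: [0.478, 3.105, -0.0]
force: [-0.5, 0.2, 2.1]
opening: 0.0261
gripper_force: 20.0
```

>>> arm_command:
  deltas:
    - [[0,0,-0.05,0,0,0],[0,0,0,0,0,0]]

```text
t: 18.85
tool_pos: [0.5121, 0.0961, 0.0658]
orientation: [0.478, 3.104, 0.0]
force: [-2.8, 0.0, 5.5]
opening: 0.0257
gripper_force: 20.0
```

>>> arm_command:
  deltas:
    - [[0,0,0,0,0,0],[0,0,0,0,0,0],[0,0,0,0,0,0],[0,0,0,0,0,0],[0,0,0,0,0,0],[0,0,0,0,0,0],[0,0,0,0,0,0],[0,0,0,0,0,0],[0,0,0,0,0,0],[0,0,0,0,0,0],[0,0,0,0,0,0]]
  gripper: 1

```text
t: 19.77
tool_pos: [0.5116, 0.0962, 0.0649]
orientation: [-0.478, -3.105, 0.0]
force: [0.8, 0.0, 0.5]
opening: 0.0915
gripper_force: 0.0
```

>>> arm_command:
  deltas:
    - [[0,0,1,0,0,0],[0,0,2,0,0,0],[0,0,3,0,0,0],[0,0,3,0,0,0],[0,0,3,0,0,0],[0,0,2,0,0,0],[-0.2,-1.5,1,0,0,0],[-0.4,-3,0,0,0,0],[-0.4,-3,0,0,0,0],[-0.4,-3,0,0,0,0],[-0.4,-3,0,0,0,0],[-0.4,-3,0,0,0,0]]

```text
t: 20.77
tool_pos: [0.4893, -0.0701, 0.216]
orientation: [0.478, 3.104, -0.0]
force: [-0.9, 0.7, 0.1]
opening: 0.0929
gripper_force: 0.0
```

>>> arm_command:
  deltas:
    - [[-0.4,-3,0,0,0,0],[-0.4,-3,0,0,0,0],[-0.5,-3,0,0,0,0],[-0.5,-3,0,0,0,0],[-0.5,-3,0,0,0,0],[-0.5,-3,0,0,0,0],[-0.5,-3,0,0,0,0],[-0.5,-3,0,0,0,0],[-0.5,-2.6,0,0,0,0],[0,0,0,0,0,0],[0,0,0,0,0,0],[0,0,0,0,0,0]]

```text
t: 21.77
tool_pos: [0.4467, -0.3345, 0.2154]
orientation: [0.479, 3.105, 0.001]
force: [0.1, 0.7, 0.6]
opening: 0.0931
gripper_force: 0.0
```

```bash
python3 -c "
from h import *
im,m=snap('wrist','w6')
print(proj('wrist',[[.447,-.345,.082],[.455,-.350,.022]]))
cv2.imwrite('pics/w6c.png',cv2.resize(im[80:320,130:430],None,fx=2,fy=2))"
```

```text
w6 tcp [ 446.9 -334.1  215.4] rv [0.478 3.105 0.   ] t 21.82 open 0.0932 q [-0.73  0.    1.56  0.    1.58 -2.  ]
[[268.72064899 194.6846021 ]
 [268.3841285  191.1689529 ]]
```

View pics/w6c.png

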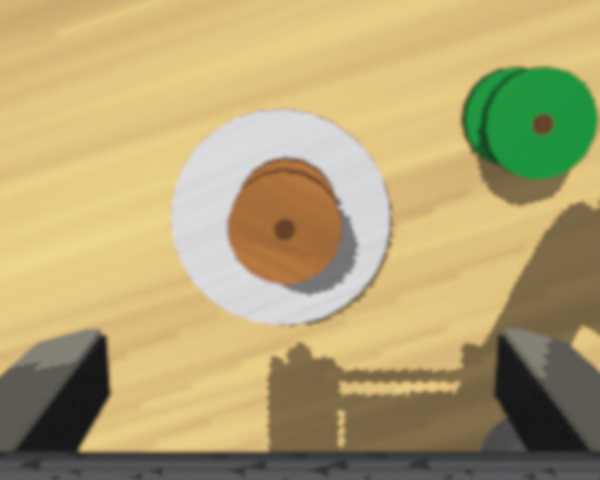

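The spool's hole is at (272.5,194.5) and the turntable centre at (270.8,188.5) in the wrist image.

```bash
python3 -c "
from h import *
import pickle
m=pickle.load(open('pics/w6.pkl','rb'))
print(ray('',(272.5,194.5),.082,m),ray('',(270.75,188.5),.022,m))"
```

```text
[ 0.44767344 -0.34198419  0.082     ] [ 0.45272292 -0.34700764  0.022     ]
```

>>> arm_command:
  deltas:
    - [[0.1,-0.8,-1.5,0,0,0],[0,0,-2.5,0,0,0],[0,0,-3,0,0,0],[0,0,-3,0,0,0],[0,0,-3,0,0,0],[0,0,-2.5,0,0,0],[0,0,-2,0,0,0],[0,0,-1,0,0,0],[0,0,-0.5,0,0,0],[0,0,0,0,0,0],[0,0,0,0,0,0]]

```text
t: 22.73
tool_pos: [0.4485, -0.343, 0.0263]
orientation: [0.477, 3.104, -0.001]
force: [-1.2, -0.2, 0.1]
opening: 0.0931
gripper_force: 0.0
```

>>> arm_command:
  deltas:
    - [[0,0,0,0,0,0],[0,0,0,0,0,0],[0,0,0,0,0,0],[0,0,0,0,0,0],[0,0,0,0,0,0],[0,0,0,0,0,0],[0,0,0,0,0,0],[0,0,0,0,0,0],[0,0,0,0,0,0],[0,0,0,0,0,0],[0,0,0,0,0,0],[0,0,0,0,0,0]]
  gripper: -1
  squeeze: 20

```text
t: 23.73
tool_pos: [0.4476, -0.3429, 0.025]
orientation: [0.478, 3.105, -0.0]
force: [0.7, -0.5, 1.5]
opening: 0.0537
gripper_force: 20.0
```

>>> arm_command:
  deltas:
    - [[0,0,0.3,0,0,0],[0,0,0.7,0,0,0],[0,0,1.5,0,0,0],[0,0,2.5,0,0,0],[0,0,2.5,0,0,0],[0,0,2.5,0,0,0],[0,0,1.3,0,0,0],[-0.1,1.4,0,0,0,0],[-0.2,3,0,0,0,0],[-0.2,3,0,0,0,0],[-0.2,3,0,0,0,0],[-0.2,3,0,0,0,0]]

```text
t: 24.73
tool_pos: [0.4381, -0.2075, 0.1376]
orientation: [-0.479, -3.104, -0.0]
force: [0.3, -0.6, -0.5]
opening: 0.0534
gripper_force: 20.0
```

>>> arm_command:
  deltas:
    - [[-0.2,3,0,0,0,0],[-0.2,3,0,0,0,0],[-0.2,3,0,0,0,0],[-0.2,3,0,0,0,0],[-0.2,3,0,0,0,0],[-0.2,3,0,0,0,0],[-0.2,3,0,0,0,0],[-0.2,3,0,0,0,0],[-0.2,3,0,0,0,0],[-0.2,3,0,0,0,0],[-0.2,3,0,0,0,0],[-0.2,3,0,0,0,0]]

```text
t: 25.73
tool_pos: [0.4141, 0.1526, 0.1379]
orientation: [0.478, 3.105, 0.0]
force: [0.8, 0.0, -0.2]
opening: 0.0535
gripper_force: 20.0
```

>>> arm_command:
  deltas:
    - [[-0.2,3,0,0,0,0],[-0.2,3,0,0,0,0],[-0.2,3,0,0,0,0],[-0.2,3,0,0,0,0],[-0.2,3,0,0,0,0],[-0.2,3,0,0,0,0],[-0.1,1,0,0,0,0],[0,0,0,0,0,0],[0,0,0,0,0,0],[0,0,0,0,0,0]]

```text
t: 26.57
tool_pos: [0.4016, 0.34, 0.1376]
orientation: [-0.479, -3.105, 0.002]
force: [-0.1, -0.5, -1.4]
opening: 0.0535
gripper_force: 20.0
```

```bash
python3 -c "
from h import *
im,m=snap('wrist','w7'); print(monitor.read_state()['force'])
print(proj('wrist',[[.402,.341,.016]]))
cv2.imwrite('pics/w7c.png',cv2.resize(im[60:320,130:430],None,fx=2,fy=2))"
```

```text
w7 tcp [401.8 339.9 137.8] rv [-4.800e-01 -3.105e+00  1.000e-03] t 26.62 open 0.0535 q [ 0.61 -0.04  1.75 -0.    1.44 -0.66]
[ 0.54140986  0.55194489 -0.2741806 ]
[[281.2108135  193.61851326]]
```

View pics/w7c.png

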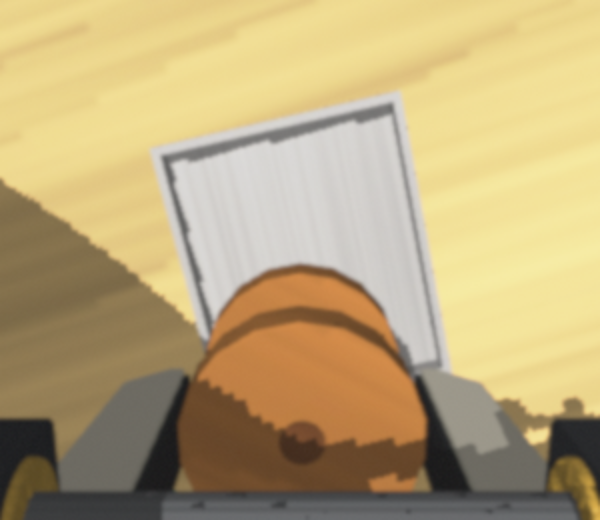

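The spool is held over the tray, with the tray centre at about (280.5,190.5), so it's well centred.

>>> arm_command:
  deltas:
    - [[0,0,-1,0,0,0],[0,0,-2,0,0,0],[0,0,-2.5,0,0,0],[0,0,-2.5,0,0,0],[0,0,-2,0,0,0],[0,0,-1.5,0,0,0],[0,0,-0.8,0,0,0],[0,0,-0.4,0,0,0],[0,0,0,0,0,0],[0,0,-0.1,0,0,0],[0,0,-0.1,0,0,0],[0,0,0,0,0,0]]

```text
t: 27.62
tool_pos: [0.4024, 0.3416, 0.0099]
orientation: [0.478, 3.104, 0.002]
force: [-0.6, -0.7, -1.5]
opening: 0.0533
gripper_force: 20.0
```

>>> arm_command:
  deltas:
    - [[0,0,-0.05,0,0,0],[0,0,-0.05,0,0,0],[0,0,0,0,0,0]]

```text
t: 27.87
tool_pos: [0.4018, 0.3413, 0.0082]
orientation: [0.478, 3.105, 0.001]
force: [0.1, 0.1, -0.9]
opening: 0.0535
gripper_force: 20.0
```

>>> arm_command:
  deltas:
    - [[0,0,-0.05,0,0,0],[0,0,-0.05,0,0,0],[0,0,0,0,0,0]]

```text
t: 28.12
tool_pos: [0.4016, 0.3412, 0.007]
orientation: [0.478, 3.105, 0.0]
force: [0.2, -0.2, -0.6]
opening: 0.0536
gripper_force: 20.0
```

>>> arm_command:
  deltas:
    - [[0,0,-0.05,0,0,0],[0,0,0,0,0,0]]

```text
t: 28.28
tool_pos: [0.4017, 0.3412, 0.007]
orientation: [0.478, 3.105, 0.0]
force: [-2.7, -2.1, 4.8]
opening: 0.0535
gripper_force: 20.0
```

>>> arm_command:
  deltas:
    - [[0,0,0,0,0,0],[0,0,0,0,0,0],[0,0,0,0,0,0],[0,0,0,0,0,0],[0,0,0,0,0,0],[0,0,0,0,0,0],[0,0,0,0,0,0],[0,0,0,0,0,0],[0,0,0,0,0,0]]
  gripper: 1

```text
t: 29.03
tool_pos: [0.4016, 0.3412, 0.0064]
orientation: [-0.478, -3.105, 0.0]
force: [-0.3, 0.0, 0.1]
opening: 0.0927
gripper_force: 0.0
```

>>> arm_command:
  deltas:
    - [[0,0,1,0,0,0],[0,0,2,0,0,0],[0,0,3,0,0,0],[0,0,3,0,0,0],[0,0,3,0,0,0],[0,0,3,0,0,0],[0,0,3,0,0,0],[0.5,-1.5,2,0,0,0],[1,-3.1,0,0,0,0],[1,-3.1,0,0,0,0],[1,-3.1,0,0,0,0],[1,-3.1,0,0,0,0]]

```text
t: 30.03
tool_pos: [0.4469, 0.201, 0.2076]
orientation: [0.477, 3.104, 0.001]
force: [0.8, 0.2, -0.1]
opening: 0.0927
gripper_force: 0.0
```

>>> arm_command:
  deltas:
    - [[1,-3.1,0,0,0,0],[1,-3.1,0,0,0,0],[1,-3.1,0,0,0,0],[1,-3.1,0,0,0,0],[1,-3.1,0,0,0,0],[1,-3.1,0,0,0,0],[1,-3.1,0,0,0,0],[1,-3.1,0,0,0,0],[1,-3.1,0,0,0,0],[1,-3.1,0,0,0,0],[0.5,-0.8,0,0,0,0],[0,0,0,0,0,0]]

```text
t: 31.03
tool_pos: [0.552, -0.1181, 0.2068]
orientation: [0.483, 3.104, -0.001]
force: [0.2, 1.3, -0.1]
opening: 0.0929
gripper_force: 0.0
```

```bash
python3 -c "
from h import *
im,m=snap('wrist','w8')
x,y=130,60
# dark hole blob: report darkest region near prediction, plus foot mask
p=proj('wrist',[[.5517,-.116,.101],[.5517,-.116,.014]]);print(p)
u,v=p[0].astype(int); g=cv2.cvtColor(im,cv2.COLOR_BGR2GRAY); w=g[v-25:v+26,u-25:u+26]
n,l,s,c=cv2.connectedComponentsWithStats((w<70).astype(np.uint8)); print([(s[i,4],(c[i]+[u-25,v-25]).round(1)) for i in range(1,n) if s[i,4]>60])
cv2.imwrite('pics/w8c.png',cv2.resize(im[100:300,180:380],None,fx=2,fy=2))"
```

```text
w8 tcp [ 551.6 -116.3  206.7] rv [-4.820e-01 -3.104e+00 -1.000e-03] t 31.08 open 0.093 q [-0.3   0.02  1.56  0.    1.56 -1.56]
[[280.19024963 197.75263758]
 [280.33936435 180.05934751]]
[]
```

```bash
python3 -c "
from h import *
g=cv2.cvtColor(cv2.imread('pics/w8.png'),cv2.COLOR_BGR2GRAY)
u,v=280,195;w=cv2.GaussianBlur(g,(3,3),0)[v-30:v+31,u-30:u+31]
for th in(75,85,95,105,115):
  n,l,s,c=cv2.connectedComponentsWithStats((w<th).astype(np.uint8)); print(th,[(int(s[i,4]),s[i,:4].tolist(),(c[i]+[u-30,v-30]).round(1).tolist()) for i in range(1,n) if s[i,4]>60])
"
```

```text
75 []
85 [(439, [27, 7, 31, 37], [294.2, 190.7])]
95 [(1194, [18, 6, 43, 46], [289.4, 193.1])]
105 [(1495, [16, 6, 45, 48], [289.7, 194.4])]
115 [(1670, [14, 5, 47, 55], [289.6, 195.4])]
```

>>> arm_command:
  deltas:
    - [[0,0,-1.5,0,0,0],[0,0,-2.5,0,0,0],[0,0,-3,0,0,0],[0,0,-3,0,0,0],[0,0,-2.5,0,0,0],[0,0,-2,0,0,0],[0,0,-1.3,0,0,0],[0,0,-0.8,0,0,0],[0,0,-0.5,0,0,0],[0,0,0,0,0,0],[0,0,0,0,0,0]]

```text
t: 32.0
tool_pos: [0.5524, -0.1158, 0.0366]
orientation: [0.478, 3.104, -0.0]
force: [0.8, -0.1, 0.3]
opening: 0.0929
gripper_force: 0.0
```

>>> arm_command:
  deltas:
    - [[0,0,0,0,0,0],[0,0,0,0,0,0],[0,0,0,0,0,0],[0,0,0,0,0,0],[0,0,0,0,0,0],[0,0,0,0,0,0],[0,0,0,0,0,0],[0,0,0,0,0,0],[0,0,0,0,0,0],[0,0,0,0,0,0],[0,0,0,0,0,0],[0,0,0,0,0,0]]
  gripper: -1
  squeeze: 20

```text
t: 33.0
tool_pos: [0.5516, -0.1158, 0.0354]
orientation: [-0.478, -3.105, -0.0]
force: [-0.4, 0.2, 0.0]
opening: 0.0395
gripper_force: 20.0
```

>>> arm_command:
  deltas:
    - [[0,0,0.3,0,0,0],[0,0,0.7,0,0,0],[0,0,1.5,0,0,0],[0,0,2.5,0,0,0],[0,0,2.5,0,0,0],[0,0,2.5,0,0,0],[0,0,1,0,0,0],[-0.6,-1.5,0,0,0,0],[-1.1,-2.6,0,0,0,0],[-1.1,-2.6,0,0,0,0],[-1.1,-2.6,0,0,0,0],[-1.1,-2.6,0,0,0,0]]

```text
t: 34.0
tool_pos: [0.5007, -0.2357, 0.145]
orientation: [-0.478, -3.105, -0.0]
force: [0.1, -0.2, -2.0]
opening: 0.0396
gripper_force: 20.0
```

>>> arm_command:
  deltas:
    - [[-1.1,-2.6,0,0,0,0],[-1.1,-2.6,0,0,0,0],[-1.1,-2.6,0,0,0,0],[-1.1,-2.6,0,0,0,0],[-0.4,-0.9,0,0,0,0],[0,0,0,0,0,0],[0,0,0,0,0,0],[0,0,0,0,0,0]]

```text
t: 34.67
tool_pos: [0.454, -0.3467, 0.1451]
orientation: [-0.478, -3.105, -0.001]
force: [-0.2, -0.1, -1.8]
opening: 0.0398
gripper_force: 20.0
```

>>> arm_command:
  deltas:
    - [[0,0,-1,0,0,0],[0,0,-2,0,0,0],[0,0,-2,0,0,0],[0,0,-2,0,0,0],[0,0,-1,0,0,0],[0,0,-0.6,0,0,0],[0,0,-0.4,0,0,0],[0,0,0,0,0,0],[0,0,-0.1,0,0,0],[0,0,-0.1,0,0,0],[0,0,0,0,0,0]]

```text
t: 35.58
tool_pos: [0.4541, -0.3483, 0.0543]
orientation: [0.478, 3.104, -0.001]
force: [-0.2, -0.2, -2.2]
opening: 0.0394
gripper_force: 20.0
```

>>> arm_command:
  deltas:
    - [[0,0,-0.1,0,0,0],[0,0,-0.05,0,0,0],[0,0,0,0,0,0]]

```text
t: 35.83
tool_pos: [0.4536, -0.3479, 0.052]
orientation: [0.479, 3.105, -0.0]
force: [-0.1, -1.1, -1.1]
opening: 0.0398
gripper_force: 20.0
```

>>> arm_command:
  deltas:
    - [[0,0,-0.05,0,0,0],[0,0,0,0,0,0]]

```text
t: 36.0
tool_pos: [0.4536, -0.3479, 0.0514]
orientation: [-0.478, -3.105, 0.0]
force: [0.6, 0.4, -1.6]
opening: 0.04
gripper_force: 20.0
```

>>> arm_command:
  deltas:
    - [[0,0,-0.05,0,0,0],[0,0,0,0,0,0]]

```text
t: 36.17
tool_pos: [0.4538, -0.3479, 0.0514]
orientation: [0.478, 3.105, -0.0]
force: [-1.0, 1.9, 3.7]
opening: 0.0396
gripper_force: 20.0
```

>>> arm_command:
  deltas:
    - [[0,0,0,0,0,0],[0,0,0,0,0,0],[0,0,0,0,0,0],[0,0,0,0,0,0],[0,0,0,0,0,0],[0,0,0,0,0,0],[0,0,0,0,0,0],[0,0,0,0,0,0],[0,0,0,0,0,0],[0,0,0,0,0,0],[0,0,0,0,0,0]]
  gripper: 1

```text
t: 37.08
tool_pos: [0.4536, -0.3478, 0.0509]
orientation: [0.479, 3.105, -0.0]
force: [0.7, -0.7, -0.4]
opening: 0.0929
gripper_force: 0.0
```

>>> arm_command:
  deltas:
    - [[0,0,1,0,0,0],[0,0,2,0,0,0],[0,0,3,0,0,0],[0,0,3,0,0,0],[0,0,3,0,0,0],[0,0,3,0,0,0],[0,0,2,0,0,0],[-0.2,2,1,0,0,0],[-0.4,3,0,0,0,0],[-0.4,3,0,0,0,0],[-0.4,3,0,0,0,0],[-0.4,3,0,0,0,0]]

```text
t: 38.08
tool_pos: [0.4353, -0.2067, 0.2319]
orientation: [0.479, 3.104, -0.001]
force: [-0.5, 0.5, 0.6]
opening: 0.0926
gripper_force: 0.0
```

>>> arm_command:
  deltas:
    - [[-0.4,3,0,0,0,0],[-0.4,3,0,0,0,0],[-0.4,3,0,0,0,0],[-0.4,2,0,0,0,0],[0,0,0,0,0,0],[0,0,0,0,0,0],[0,0,0,0,0,0]]

```text
t: 38.67
tool_pos: [0.4198, -0.0983, 0.2316]
orientation: [0.478, 3.104, -0.001]
force: [0.4, -0.6, 0.8]
opening: 0.0927
gripper_force: 0.0
```

```bash
python3 -c "
from h import *
a,_=snap('top','tf');b,_=snap('scene','sf')
print('expected top px: cand foot/vase belly/spool top', proj('top',[[.4535,-.348,.03],[.512,.096,.06],[.402,.341,.064]]).round(1).tolist())
B=lambda im:np.clip(255*(im/255.)**.6,0,255).astype(np.uint8)
r=lambda im,x,y,w,h,k:cv2.resize(im[y:y+h,x:x+w],None,fx=k,fy=k,interpolation=cv2.INTER_CUBIC)
k=2.6
top=np.hstack([r(a,395,230,100,100,k),r(a,180,200,100,100,k),r(a,60,255,100,100,k)])
top=cv2.resize(top,(800,267)); bot=cv2.resize(b[60:335,180:560],(456,330)); bt2=cv2.resize(a[100:352,140:402],(344,330))
cv2.imwrite('pics/final.png',B(np.vstack([top,np.hstack([bot,bt2])])))"
```

```text
tf tcp [419.8 -98.6 231.4] rv [ 4.790e-01  3.104e+00 -1.000e-03] t 38.72 open 0.0928 q [-0.35 -0.36  1.85 -0.    1.65 -1.61]
sf tcp [419.7 -98.7 231.1] rv [ 0.48   3.105 -0.   ] t 38.77 open 0.0929 q [-0.35 -0.36  1.85 -0.    1.65 -1.61]
expected top px: cand foot/vase belly/spool top [[440.6, 276.7], [226.7, 249.2], [104.8, 304.4]]
```

View pics/final.png

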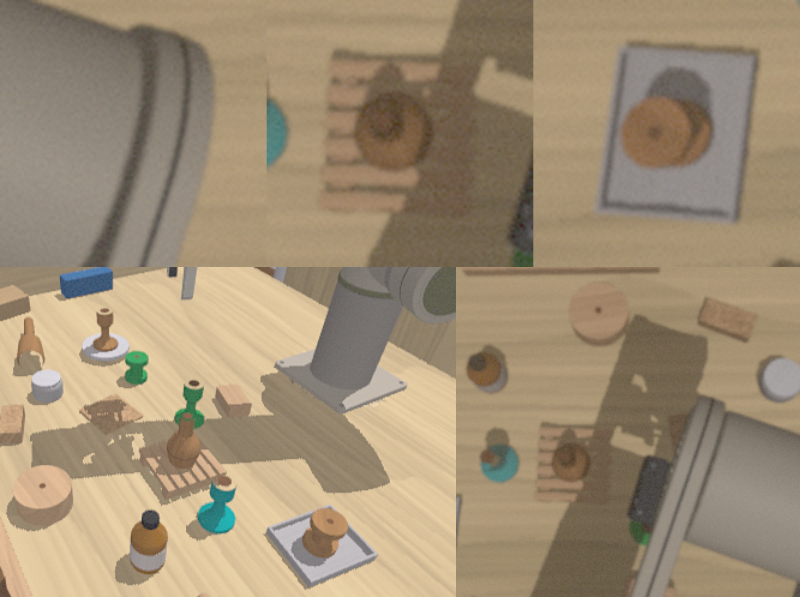

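The last picture shows all three pieces upright and centred: candlestick on the turntable at (105,330), vase on the rack at (183,445) and spool in the tray at (325,535). The pad is empty and the bystanders haven't moved, so I'm handing in.

```bash
python3 -c "
from h import *
print(ticket.close_job())"
```

```text
the job is handed in; nothing more can be done
None
```

The job is handed in at about 39 s of robot time: candlestick on the turntable, vase on the rack and spool in the tray, all upright, released and looking centred in the last camera views, with the cork pad empty and the bystanders untouched (the first grip closed on air and was redone).

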